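# Set the kitchen timer to eleven minutes and start it

### The job

Set the white kitchen timer to eleven minutes and start it: with a fingertip, lightly tap the red clear key, then the blue ten-minute key, then the yellow one-minute key, then the green start key, letting each spring back up before the next. Do not press the grey seconds key, do not push hard, do not pick up the timer or shove it about, and leave the other things on the cart where they stand.

Things in the scene. Friction and masses are not known exactly. Their poses are not given: they have to be found in the camera images.
- timer: Loose white kitchen timer, a wedge 124 mm deep (its x), 132 wide (its y), 0.32 kg, rubber feet. Origin: centre of underside. x points from the low front edge (16 mm high, robot's side) to the high rear edge (40 mm), y left, z up. Its top slopes up at 0.19 rad (28 mm high at mid depth); display at rear, five coloured spring keys in front, 20 mm deep, 7 mm proud, 38 mm or more apart.
- clear_top (a point): Centre of the top of the red CLEAR key, 24 mm wide, front row (nearest the timer's low edge), left, centred -42 mm along the slope and 40 mm along timer y from the middle of the face. z axis: straight out of the key (0.19 rad from vertical), x up the slope, y to the timer's left.
- ten_top (a point): Centre of the top of the blue TEN-MINUTE key, 24 mm wide, second row (next to the display), left, centred -4 mm along the slope and 40 mm along timer y from the middle of the face. z axis: straight out of the key (0.19 rad from vertical), x up the slope, y to the timer's left.
- one_top (a point): Centre of the top of the yellow ONE-MINUTE key, 24 mm wide, second row, middle, centred -4 mm along the slope and 0 mm along timer y from the middle of the face. z axis: straight out of the key (0.19 rad from vertical), x up the slope, y to the timer's left.
- sec_top (a point): Centre of the top of the grey SECONDS key, 24 mm wide, second row, right; not used in this job, centred -4 mm along the slope and -40 mm along timer y from the middle of the face. z axis: straight out of the key (0.19 rad from vertical), x up the slope, y to the timer's left.
- start_top (a point): Centre of the top of the green START key, 52 mm wide, front row, middle to right, centred -42 mm along the slope and -26 mm along timer y from the middle of the face. z axis: straight out of the key (0.19 rad from vertical), x up the slope, y to the timer's left.
- clear_key (a joint): How far the clear key is pressed in along its own -z: 0 up, 0.005 m at its stop. It starts to move at 0.8 N, counts as tapped from 0.0018 m (3 N), reaches the stop at 7 N and springs back when let go. Over 15 N on a key or the timer is too hard.
- ten_key (a joint): How far the ten-minute key is pressed in along its own -z: 0 up, 0.005 m at its stop. It starts to move at 0.8 N, counts as tapped from 0.0018 m (3 N), reaches the stop at 7 N and springs back when let go. Over 15 N on a key or the timer is too hard.
- one_key (a joint): How far the one-minute key is pressed in along its own -z: 0 up, 0.005 m at its stop. It starts to move at 0.8 N, counts as tapped from 0.0018 m (3 N), reaches the stop at 7 N and springs back when let go. Over 15 N on a key or the timer is too hard.
- sec_key (a joint): How far the seconds key is pressed in along its own -z: 0 up, 0.005 m at its stop. It starts to move at 0.8 N, counts as tapped from 0.0018 m (3 N), reaches the stop at 7 N and springs back when let go. Over 15 N on a key or the timer is too hard.
- start_key (a joint): How far the start key is pressed in along its own -z: 0 up, 0.005 m at its stop. It starts to move at 0.8 N, counts as tapped from 0.0018 m (3 N), reaches the stop at 7 N and springs back when let go. Over 15 N on a key or the timer is too hard.
- cups: Bystander: nested trio of red measuring cups, 92 mm across, 54 mm high, their stacked handles reach 130 mm from the middle towards its -x. Origin: centre of the underside.
- sifter: Bystander: steel flour sifter, 102 mm across, 96 mm high, strap handle with black squeeze lever reaching 116 mm from the middle towards its -x. Origin: centre of the underside.
- jar: Bystander: glass jar of oats with wire-bail lid, 100 mm across, 147 mm high. Origin: centre of the underside.
- mill: Bystander: dark wood pepper mill, 58 mm across, 176 mm high. Origin: centre of the underside.
- trivet: Bystander: round cork trivet, 170 mm across, 10 mm thick, lying behind the timer. Origin: centre of the underside.
- spatula: Bystander: wooden-handled spatula, 270 mm long, 20 mm high, lying along its x just in front of the timer's low edge. Origin: under its middle.
Not all that is in view belongs to the job. Of the things shaped like the timer, the white one is meant.

How it is judged (in metres and radians):
On the way, in this order (a step that is already met when the one before it is completed fails the run):
1. a finger presses the clear key in by at least 1.8 mm, all other keys up (within 0.9 mm) (value of joint clear_key above 0.0018 m and contact force between the fingers and clear_key above 0.3 N and value of joint each of ten_key, one_key, sec_key, start_key below 0.0009 m), for 0.06 s.
2. a finger presses the ten-minute key in by at least 1.8 mm, all other keys up (within 0.9 mm) (value of joint ten_key above 0.0018 m and contact force between the fingers and ten_key above 0.3 N and value of joint each of clear_key, one_key, sec_key, start_key below 0.0009 m), for 0.06 s.
3. a finger presses the one-minute key in by at least 1.8 mm, all other keys up (within 0.9 mm) (value of joint one_key above 0.0018 m and contact force between the fingers and one_key above 0.3 N and value of joint each of clear_key, ten_key, sec_key, start_key below 0.0009 m), for 0.06 s.
4. a finger presses the start key in by at least 1.8 mm, all other keys up (within 0.9 mm) (value of joint start_key above 0.0018 m and contact force between the fingers and start_key above 0.3 N and value of joint each of clear_key, ten_key, one_key, sec_key below 0.0009 m), for 0.06 s.
At the end, for the whole second after the job is handed in: After the four taps in order, all five keys are up (within 0.9 mm); the timer rests on the cart, upright within 0.06 rad, within 20 mm of where it started; cups, sifter, jar, mill, trivet and spatula are within 20 mm of where they started, the upright ones upright within 0.15 rad (value of joint each of clear_key, ten_key, one_key, sec_key, start_key below 0.0009 m and distance of each of timer, cups, sifter, jar, mill, trivet, spatula from where it was at the start of the episode below 0.02 m and angle between timer's own z axis and vertical below 0.06 rad and linear speed of timer below 0.02 m/s and angle between each of cups, sifter, jar, mill's own z axis and vertical below 0.15 rad); the robot touches nothing.
It fails at once if the seconds key is pressed (1.8 mm or more) (value of joint sec_key above 0.0018 m).
It fails at once if the robot pushes on the timer or a key with more than 15 N (contact force between any of the fingers, the arm and timer above 15 N).
It fails at once if the timer is lifted (8 mm), tipped (0.15 rad) or shoved more than 25 mm (height (world z) of timer above 0.008 m or angle between timer's own z axis and vertical above 0.15 rad or distance of timer from where it was at the start of the episode above 0.025 m).
It fails at once if another thing on the cart is moved more than 25 mm or tipped over (distance of any of cups, sifter, jar, mill, trivet, spatula from where it was at the start of the episode above 0.025 m or angle between any of cups, sifter, jar, mill's own z axis and vertical above 0.3 rad).
It also fails if it takes over 46 s, if anything falls off the work surface, if the arm or the gripper's body presses on something with over 40 N, if the wrist force passes 120 N, or if a joint passes its speed limit or range.

### The arm

A 6-joint arm with a two-finger parallel gripper is mounted at the origin on the work surface. World frame = base frame: x ahead of the robot, y to its left, z up, the work surface at z = 0. Lengths are in m, angles in degrees, forces in N, time in s.
With the tool pointing down it reaches from about 0.25 to 0.775 m from the base axis. Payload 4 kg.
Tool frame: the origin (TCP) lies midway between the tips of the shut fingers; the grasp point (between the pads) lies 19 mm behind it; z points along the fingers, y is the line along which they close (so a half turn about z gives the same grasp; the last joint's range is limited). The gripper opens to 85 mm and grips with 20 to 120 N. Pads are 22 mm wide; open, the fingers measure 114 mm over their backs; the gripper's body (76 mm by 85 mm) begins 54 mm behind the grasp point. The pads swing forward as they close: fully open they stand 13 mm farther back than shut.
Start: joints at [-77.871, 4.996, 78.535, -0, 96.463, -5.907], TCP at [0.17, -0.523, 0.197] pointing down, gripper open.
Joint ranges: [-177.83, 177.83], [-43.37, 116.18], [15.69, 146.23], [-61.86, 241.86], [9.47, 152.12], [-147.06, 147.06]. Speed limits (degrees/s): [159.86, 159.86, 180, 180, 180, 180].

### API

Orientations are given as [roll, pitch, yaw] about the fixed x, y, z axes, in that order (R = Rz(yaw) Ry(pitch) Rx(roll)).
In Python, from plant import sensors, viewer, finish_job gives the robot as it stands.
- The arm moves only by the tool carry_out, never from a script. Its arguments are lists of equal length, an entry for each row: "linear": the shift along the world's x, y, z in mm, a list of three; "rotation": the turn, a rotation vector about the world's x, y, z in rad, a list of three; "hand": the opening in per cent of the stroke, from 0 (shut) to 100 (fully open). A call has 1 to 20 rows; each row is the pose to reach, as a shift and turn from the pose commanded when the call began; what a row does not reach only later rows make up. A row lasts 1/12 s, in which the tool goes at most 41.7 mm and 7.16 degrees, less where a joint would pass 70% of its speed; a pose out of reach is approached as far as the arm can. A call with a gripper value outside its range is refused whole. The fingers move at their own pace and stop on an object; "grip_force" is the grip in N (left out, the last holds). Time passes only in rows, so rows that repeat a pose let the fingers close. It gives the time, the measured TCP pose, the force, the opening and the grip force at its end, in the units of the state.
- sensors.get_obs(): the state, without advancing time (a new reading comes with each control period).
- viewer.grab_frame(name): name is "scene" or "side" or "wrist"; returns the picture (384x512x3 uint8, red, green, blue); there is no depth.
- viewer.camera_model(name): a dict with "fx", "fy", "cx", "cy" (pixels), "T" (4x4, takes a point from camera to world coordinates). Camera axes: x right, y up, looking along -z (the intrinsics and any distortion apply to the point x, -y, -z); pixel columns grow to the right and rows downward; lengths in m; the calibration is good to about 2 mm. The wrist camera is an equidistant fisheye: a pixel r from the principal point sees the ray r / f radians off the axis. A picture is of the moment at which its call begins: read the wrist's pose just before it. camera_model takes no time and is no camera call; for the wrist camera it gives the pose at the moment of the call.
- finish_job(): hands the job in; it is judged then, once.
The state is a dict: "clock": time; "joint_positions": joint angles; "dq": joint speeds; "effort": joint torques, N m; "tool_pos": TCP position; "eef_rot": TCP orientation; "contact_force": force on the tool from outside, world axes, zero at the start; "wrist_torque": the same for the moment, N m; "opening": finger opening in m; "grip_force": force on a finger pad.
Only numpy, scipy, OpenCV 4.12 (cv2) and the standard library are available. Lean on these libraries where they do the work, as an engineer would, in place of code of your own. Each camera call takes 0.05 s, during which the arm holds its last target. There are 200 camera calls.

## Working session

There is one attempt and no reset: what is moved stays moved. The work goes in short steps, Python scripts to look and compute and a tool call to move; the robot and the scene stay as the last step left them, time stands still between calls to the robot, and variables do not carry over. Pictures are saved under pics/ and viewed, at most 10 in all, crops included, and the job is handed in when it is done.

Besides the shell and the picture viewer there is one more tool, called after "Request:" as name(argument=value, ...) on one line, values as JSON. carry_out: Moves the arm, as the interface text tells. Its arguments: {"type":"object","properties":{"linear":{"type":"array","items":{"type":"array","items":{"type":"number"}}},"rotation":{"type":"array","items":{"type":"array","items":{"type":"number"}}},"hand":{"type":"array","items":{"type":"number"}},"grip_force":{"type":"number"}},"required":["linear","rotation","hand"]}

```bash
mkdir -p pics; python3 - <<'E'
from plant import sensors, viewer
import cv2,numpy as np
o=sensors.get_obs();print(o)
for n in("scene","side"):
    im=viewer.grab_frame(n);cv2.imwrite(f"pics/{n}0.png",cv2.resize(im[:,:,::-1],(800,600),interpolation=cv2.INTER_CUBIC));np.save(f"pics/{n}0.npy",im)
    m=viewer.camera_model(n);print(n,{k:(np.round(v,4).tolist()) for k,v in m.items() if not isinstance(v,str)})
E
```

```text
{'clock': 0.0, 'joint_positions': array([-7.78717480e+01,  5.03901647e+00,  7.86263482e+01,  4.61173209e-04,
        9.64656072e+01, -5.90770702e+00]), 'dq': array([-0.01919067,  0.10057987,  0.10055629,  0.02730801,  0.07465486,
       -0.04818542]), 'effort': array([-2.04714583e-03, -3.51874423e+01, -3.13273966e+01, -2.68640979e-04,
        1.09414788e-02, -4.39881774e-06]), 'tool_pos': array([ 0.17015428, -0.52238539,  0.19552594]), 'eef_rot': array([-1.79869771e+02, -1.39363574e-02,  1.80359946e+01]), 'contact_force': array([-0.47435028, -0.21673793, -0.01173991]), 'wrist_torque': array([-0.02097142, -0.01257304,  0.0486004 ]), 'grip_force': 0.0, 'opening': 0.08536448403017732}
scene {'fx': 498.5042, 'fy': 498.5042, 'cx': 259.8487, 'cy': 185.7514, 'T': [[-0.8029, -0.4732, 0.3624, 1.0504], [0.5961, -0.6354, 0.4908, 0.7027], [-0.002, 0.6101, 0.7923, 1.2466], [0.0, 0.0, 0.0, 1.0]]}
side {'fx': 459.0071, 'fy': 459.0071, 'cx': 258.9119, 'cy': 194.4415, 'T': [[-0.9899, 0.0915, -0.1084, 0.3538], [-0.1419, -0.6421, 0.7534, 0.9156], [-0.0007, 0.7612, 0.6485, 0.8696], [0.0, 0.0, 0.0, 1.0]]}
```

View pics/scene0.png

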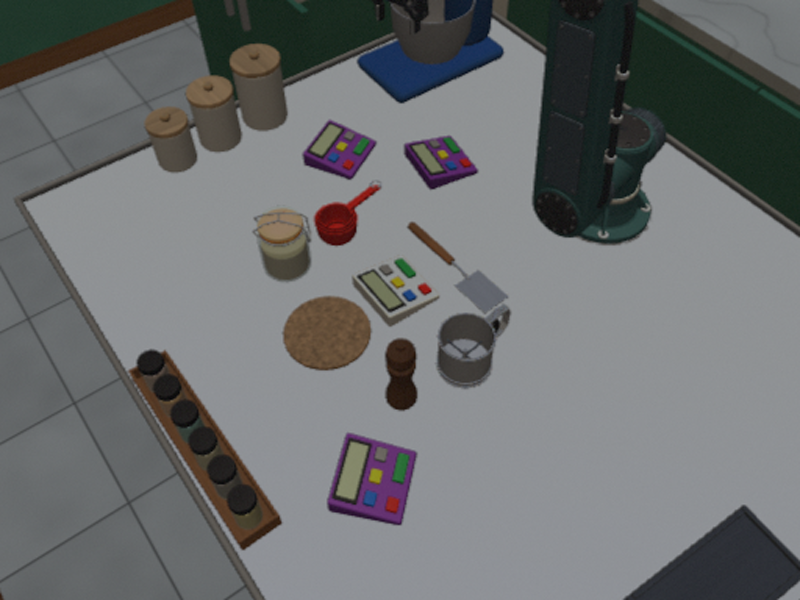

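View pics/side0.png

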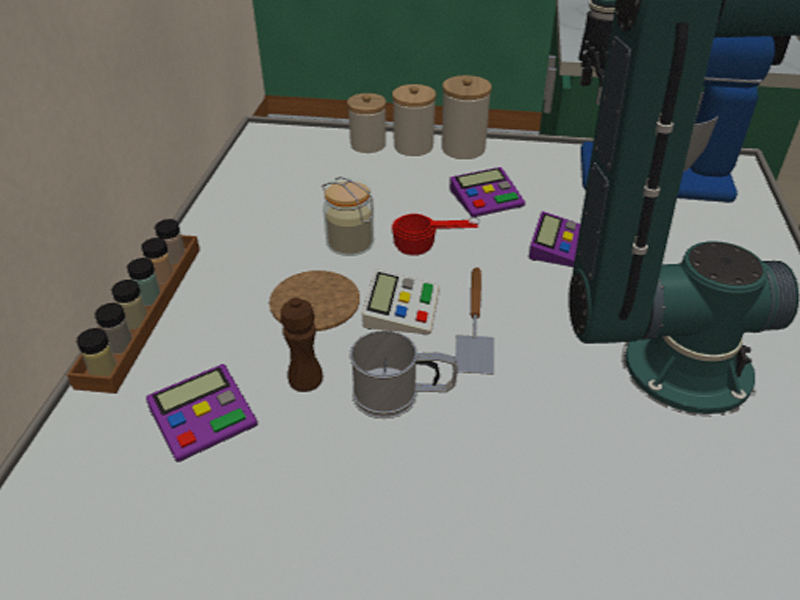

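Timer-like things in the scene picture are the white one (396,288) and purple ones at (340,150), (440,160) and (372,480). In the side picture they are white (402,302) and purple (487,190), (557,238) and (202,410). I choose the white one. The spatula lies in front of it at (458,265), and the sifter (467,348) and mill (401,373) stand to its left.

```bash
python3 - <<'E'
import cv2,numpy as np
a=np.load('pics/scene0.npy')[160:210,220:286];b=np.load('pics/side0.npy')[168:218,224:290]
c=np.hstack([cv2.resize(x[:,:,::-1],None,fx=6,fy=6,interpolation=cv2.INTER_CUBIC) for x in(a,b)])
cv2.imwrite('pics/crop0.png',c);print(c.shape)
E
```

```text
(300, 792, 3)
```

View pics/crop0.png

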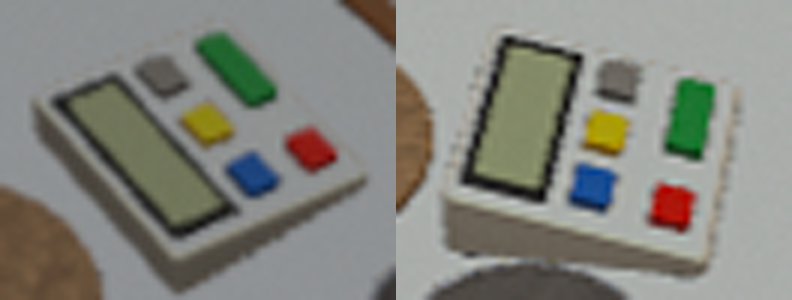

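The crop confirms the white timer and gives these key centres: scene part red (311,147), blue (252,171), yellow (207,121), grey (162,75), green (236,66). In the side part they are red (673,205), blue (594,186), yellow (606,131), grey (619,79), green (690,116).

```bash
cat > h.py <<'E'
import numpy as np
from scipy.optimize import least_squares
from scipy.spatial.transform import Rotation as R
names=['clear','ten','one','sec','start']
loc=np.array([[-42,40],[-4,40],[-4,0],[-4,-40],[-42,-26]])/1000
S=R.from_euler('y',-0.19)
def keys(p,h=.007):   # p = x,y,yaw,(z)
    q=S.apply(np.c_[loc,np.full(5,h)])+[0,0,.028]
    return R.from_euler('z',p[2]).apply(q)+[p[0],p[1],p[3] if len(p)>3 else 0]
def proj(m,P):
    T=np.array(m['T']);c=(P-T[:3,3])@T[:3,:3];v=c*[1,-1,-1]
    return np.c_[m['fx']*v[:,0]/v[:,2]+m['cx'],m['fy']*v[:,1]/v[:,2]+m['cy']]
E
python3 - <<'E'
from h import *
from plant import viewer
a=np.array([[311,147],[252,171],[207,121],[162,75],[236,66]]);b=np.array([[673,205],[594,186],[606,131],[619,79],[690,116]])-[396,0]
a=(a+.5)/6-.5+[220,160];b=(b+.5)/6-.5+[224,168]
ms=[viewer.camera_model(n) for n in('scene','side')]
for free in(3,4):
    f=lambda p:np.r_[(proj(ms[0],keys(p,.0055))-a).ravel(),(proj(ms[1],keys(p,.0055))-b).ravel()]
    s=least_squares(f,[.5,0.1,0,0][:free]);print(np.round(s.x,4),np.round(s.fun,1))
    for n,k in zip(names,keys(s.x)):print(n,np.round(k*1000,1))
# rough others (scene pixels in 800-view), base height
m=ms[0];T=np.array(m['T'])
def bp(u,v,z):
    u,v=u/1.5625,v/1.5625
    d=T[:3,:3]@[(u-m['cx'])/m['fx'],-(v-m['cy'])/m['fy'],-1];return (T[:3,3]+d*(z-T[2,3])/d[2])
for n,u,v,z in [('jar',282,222,.147),('mill',401,345,.176),('sifter',467,330,.096),('cups',336,218,.054),('spat_blade',482,290,.005),('spat_handle',412,227,.015),('cuphandle',377,186,.05),('sifterhandle',506,318,.06),('trivet',327,331,.01)]:print(n,np.round(bp(u,v,z)*1000))
E
```

```text
[ 0.5019 -0.0782 -0.0071] [-0.3  0.1 -0.1  0.3 -0.3  0.4 -0.2 -0.  -0.3  0.3  0.2  0.1  0.2  0.
  0.3  0.1  0.2  0.   0.4  0. ]
clear [459.6 -37.9  26.9]
ten [496.9 -38.2  34.1]
one [496.6 -78.2  34.1]
sec [ 496.4 -118.2   34.1]
start [ 459.1 -103.9   26.9]
[ 0.5021 -0.0767 -0.007   0.0019] [-0.   0.   0.1  0.3 -0.1  0.4 -0.  -0.1 -0.1  0.2  0.1 -0.1 -0.  -0.2
  0.1 -0.1  0.  -0.1  0.3 -0.2]
clear [459.9 -36.4  28.8]
ten [497.2 -36.7  36. ]
one [496.9 -76.7  36. ]
sec [ 496.6 -116.7   36. ]
start [ 459.4 -102.4   28.8]
jar [ 639. -252.  147.]
mill [635. 126. 176.]
sifter [490. 127.  96.]
cups [ 509. -276.   54.]
spat_blade [359.  24.   5.]
spat_handle [ 375. -189.   15.]
cuphandle [ 384. -304.   50.]
sifterhandle [397. 132.  60.]
trivet [666. -75.  10.]
```

Request:
carry_out(linear=[[272, 486, 0], [272, 486, 0], [272, 486, 0], [272, 486, 0], [272, 486, 0], [272, 486, 0], [272, 486, 0], [272, 486, 0], [272, 486, 0], [272, 486, 0], [272, 486, 0], [272, 486, 0], [272, 486, 0], [272, 486, 0], [272, 486, -30], [272, 486, -50], [272, 486, -50], [272, 486, -50], [272, 486, -50]], rotation=[[0.03, -0.189, -0.321], [0.03, -0.189, -0.321], [0.03, -0.189, -0.321], [0.03, -0.189, -0.321], [0.03, -0.189, -0.321], [0.03, -0.189, -0.321], [0.03, -0.189, -0.321], [0.03, -0.189, -0.321], [0.03, -0.189, -0.321], [0.03, -0.189, -0.321], [0.03, -0.189, -0.321], [0.03, -0.189, -0.321], [0.03, -0.189, -0.321], [0.03, -0.189, -0.321], [0.03, -0.189, -0.321], [0.03, -0.189, -0.321], [0.03, -0.189, -0.321], [0.03, -0.189, -0.321], [0.03, -0.189, -0.321]], hand=[0, 0, 0, 0, 0, 0, 0, 0, 0, 0, 0, 0, 0, 0, 0, 0, 0, 0, 0], grip_force=20)

```text
clock: 1.68
tool_pos: [0.4428, -0.0373, 0.1479]
eef_rot: [-180.0, -11.0, -0.4]
contact_force: [0.3, 0.3, 1.7]
opening: -0.0002
grip_force: 0.0
```

```bash
python3 - <<'E'
from plant import sensors, viewer
import cv2,numpy as np
m=viewer.camera_model('wrist');print({k:(np.round(v,4).tolist()) for k,v in m.items() if not isinstance(v,str)})
im=viewer.grab_frame('wrist');np.save('pics/w1.npy',im)
cv2.imwrite('pics/w1.png',cv2.resize(im[:,:,::-1],(800,600),interpolation=cv2.INTER_CUBIC))
E
```

```text
{'fx': 297.3186, 'fy': 297.3186, 'cx': 253.7578, 'cy': 189.8021, 'T': [[-0.0087, 0.9971, 0.0751, 0.4746], [-1.0, -0.0087, -0.0009, -0.0369], [-0.0002, -0.0751, 0.9972, 0.334], [0.0, 0.0, 0.0, 1.0]]}
```

View pics/w1.png

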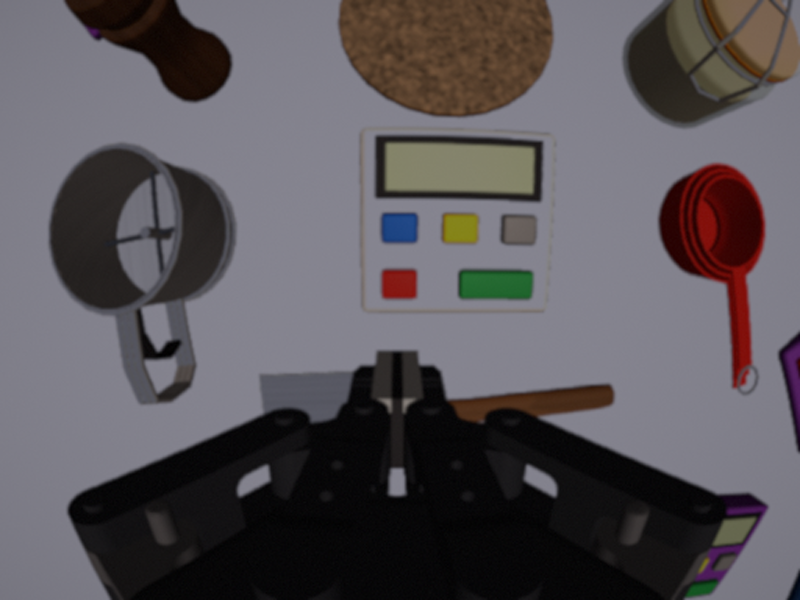

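The wrist picture shows red (399,284), blue (399,228), yellow (461,228), grey (519,230), green (496,285), and the shut fingertips at (398,352), in line with the red key.

```bash
python3 - <<'E'
from h import *
from plant import viewer
m=viewer.camera_model('wrist');T=np.array(m['T'])
w=(np.array([[399,284],[399,228],[461,228],[519,230],[496,285]])+.5)/1.5625-.5
def pf(P):
    v=(P-T[:3,3])@T[:3,:3]*[1,-1,-1];r=np.hypot(v[:,0],v[:,1]);t=np.arctan2(r,v[:,2])
    return v[:,:2]/r[:,None]*t[:,None]*m['fx']+[m['cx'],m['cy']]
f=lambda p:(pf(keys(p,.0065))-w).ravel()
s=least_squares(f,[.502,-.078,0]);print(np.round(s.x,4),np.round(s.fun,1))
for n,k in zip(names,keys(s.x)):print(n,np.round(k*1000,1))
E
```

```text
[ 0.5021 -0.0789 -0.0148] [-0.2  0.3  0.  -0.4 -0.4  0.1  0.4 -0.2  0.3  0.1]
clear [460.1 -38.2  26.9]
ten [497.4 -38.8  34.1]
one [496.8 -78.8  34.1]
sec [ 496.2 -118.8   34.1]
start [ 459.1 -104.2   26.9]
```

Request:
carry_out(linear=[[8, -1, -40], [15.5, -1, -80], [15.5, -1, -100], [15.5, -1, -113], [15.5, -1, -113], [15.5, -1, -113]], rotation=[[0, 0, 0], [0, 0, 0], [0, 0, 0], [0, 0, 0], [0, 0, 0], [0, 0, 0]], hand=[0, 0, 0, 0, 0, 0])

```text
clock: 2.23
tool_pos: [0.4585, -0.0385, 0.0347]
eef_rot: [-180.0, -11.0, -0.5]
contact_force: [-0.8, 0.3, 0.1]
opening: -0.0001
grip_force: 0.0
```

Request:
carry_out(linear=[[0.6, 0, -3], [1.2, 0, -6], [1.6, 0, -8], [1.8, 0, -9], [1.9, 0, -9.5], [1.9, 0, -9.5]], rotation=[[0, 0, 0], [0, 0, 0], [0, 0, 0], [0, 0, 0], [0, 0, 0], [0, 0, 0]], hand=[0, 0, 0, 0, 0, 0])

```text
clock: 2.73
tool_pos: [0.4598, -0.038, 0.0243]
eef_rot: [-180.0, -10.9, -0.4]
contact_force: [-0.6, 0.9, -0.8]
opening: -0.0001
grip_force: 0.0
```

Request:
carry_out(linear=[[0.1, 0, -0.7], [0.3, 0, -1.5], [0.3, 0, -1.5], [0.3, 0, -1.5]], rotation=[[0, 0, 0], [0, 0, 0], [0, 0, 0], [0, 0, 0]], hand=[0, 0, 0, 0])

```text
clock: 3.07
tool_pos: [0.4599, -0.038, 0.0227]
eef_rot: [-180.0, -10.9, -0.4]
contact_force: [-0.7, -0.0, -0.3]
opening: 0.0004
grip_force: 0.0
```

```bash
python3 - <<'E'
from plant import sensors, viewer
import cv2,numpy as np
b=viewer.grab_frame('side');w=viewer.grab_frame('wrist')
o=sensors.get_obs();print(o['contact_force'],o['wrist_torque'],o['tool_pos'])
c=np.hstack([cv2.resize(x[:,:,::-1],(400,300),interpolation=cv2.INTER_CUBIC) for x in(b[158:224,220:308],w[60:240,160:400])])
cv2.imwrite('pics/c2.png',c)
E
```

```text
[ 0.22198884 -2.20078704  0.59759058] [0.00847284 0.02523007 0.05079036] [ 0.45999618 -0.03798219  0.02272723]
```

View pics/c2.png

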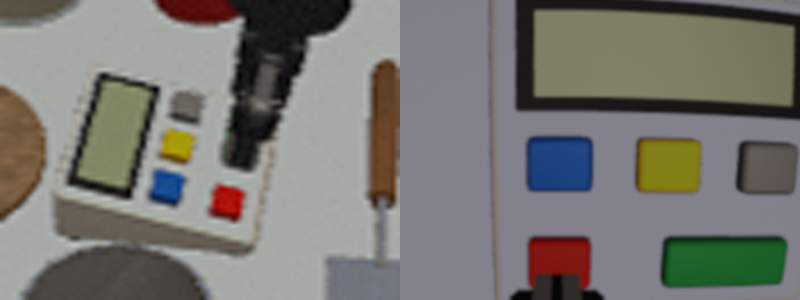

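The side crop shows the fingertip at (240,155), well above or behind the red key (228,203). The wrist crop shows the tip at (557,278), just short of red's lower edge. So there is no contact yet, and I'll check the tip's position by triangulation.

```bash
python3 - <<'E'
from h import *
from plant import viewer,sensors
o=sensors.get_obs();t=o['tool_pos'];Rt=R.from_euler('xyz',o['eef_rot'],degrees=True)
ms=viewer.camera_model('side');m=viewer.camera_model('wrist');T=np.array(m['T'])
def pf(P):
    v=(P-T[:3,3])@T[:3,:3]*[1,-1,-1];r=np.hypot(v[:,0],v[:,1]);th=np.arctan2(r,v[:,2])
    return v[:,:2]/r[:,None]*th[:,None]*m['fx']+[m['cx'],m['cy']]
for d in(0,-.01,-.02,-.03,-.04):
    P=(t+Rt.apply([0,0,d]))[None];print(d,proj(ms,P).round(1),pf(P).round(1))
print('cam',T.round(3))
k=keys([.502,-.0785,-.01]);print(proj(ms,k).round(1),pf(k).round(1))
print(o['joint_positions'],viewer.camera_model('scene')['T'][0])
E
```

```text
0 [[270.  202.6]] [[254.9 217.7]]
-0.01 [[270.7 200. ]] [[254.9 223.6]]
-0.02 [[271.4 197.4]] [[255.  230.1]]
-0.03 [[272.2 194.7]] [[255.1 237.3]]
-0.04 [[272.9 192. ]] [[255.1 245.4]]
cam [[-0.008  0.997  0.077  0.492]
 [-1.    -0.008 -0.001 -0.038]
 [-0.001 -0.077  0.997  0.209]
 [ 0.     0.     0.     1.   ]]
[[270.  201.4]
 [256.8 198.1]
 [259.  189. ]
 [261.  180.4]
 [273.1 186.5]] [[255.  219.1]
 [255.2 158.4]
 [322.1 159. ]
 [382.8 160.6]
 [357.1 218.1]]
[-13.75962828  -8.97435224 113.20548992   2.79702557  65.17605971
  75.70939529] [-0.80292322 -0.47324475  0.36242753  1.05035981]
```

```bash
python3 - <<'E'
from plant import viewer
import cv2,numpy as np
b=viewer.grab_frame('side');a=viewer.grab_frame('scene')
c=np.hstack([cv2.resize(x[:,:,::-1],(400,400),interpolation=cv2.INTER_CUBIC) for x in(b[160:210,245:295],a[150:200,240:290])])
cv2.imwrite('pics/c3.png',c)
from h import *
for n in('side','scene'):print(proj(viewer.camera_model(n),np.array([[.46,-.038,z] for z in(.0227,.0427,.0627)])).round(1))
E
```

```text
[[270.  202.6]
 [270.1 197.1]
 [270.2 191.6]]
[[271.1 184.7]
 [271.2 180.7]
 [271.3 176.6]]
```

View pics/c3.png

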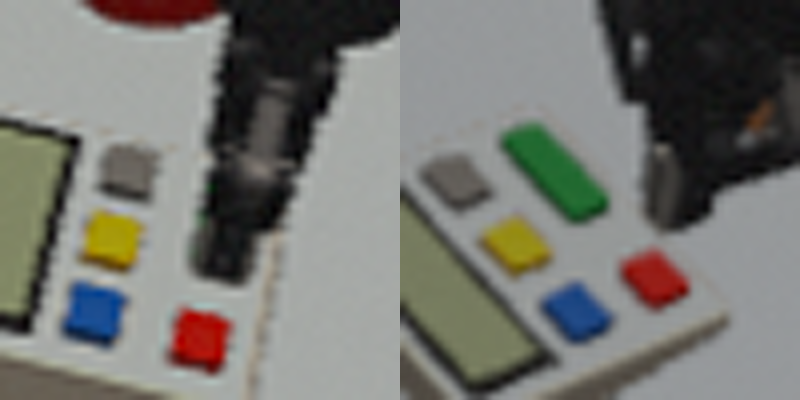

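In the side half the tip's bottom is at (222,275), in the scene half at (675,225), so the tip hangs above the key. I'll triangulate it.

```bash
python3 - <<'E'
from h import *
from plant import viewer
ms=[viewer.camera_model(n) for n in('side','scene')]
for A,B in (((222,270),(275,222)),((222,280),(275,228)),((222,260),(268,210))):
    uv=[(np.array(A)+.5)/8-.5+[245,160],(np.array(B)+.5)/8-.5+[240,150]]
    s=least_squares(lambda P:np.r_[proj(ms[0],P[None])[0]-uv[0],proj(ms[1],P[None])[0]-uv[1]],[.46,-.04,.03]);print(s.x.round(4),s.fun.round(2))
E
```

```text
[ 0.4538 -0.0329  0.061 ] [-0.12  0.16  0.01 -0.22]
[ 0.4536 -0.033   0.0567] [-0.07  0.1   0.01 -0.14]
[ 0.4539 -0.0372  0.0626] [ 0.04 -0.06 -0.01  0.08]
```

The tip really sits about 34 mm short of the reported TCP, on the correct line. I'll continue down the key axis in steps, checking the force.

Request:
carry_out(linear=[[1, 0, -5], [2, 0, -10], [2.9, 0, -15], [3.8, 0, -20], [4.4, 0, -23], [4.4, 0, -23], [4.4, 0, -23]], rotation=[[0, 0, 0], [0, 0, 0], [0, 0, 0], [0, 0, 0], [0, 0, 0], [0, 0, 0], [0, 0, 0]], hand=[0, 0, 0, 0, 0, 0, 0])

```text
clock: 3.85
tool_pos: [0.4641, -0.0379, -0.0007]
eef_rot: [-180.0, -10.9, -0.4]
contact_force: [0.1, -0.4, 0.3]
opening: -0.0002
grip_force: 0.0
```

```bash
python3 - <<'E'
from plant import viewer,sensors
import cv2,numpy as np
b=viewer.grab_frame('side');a=viewer.grab_frame('scene')
F=[]
for i in range(4):
    F.append(sensors.get_obs()['contact_force']);viewer.grab_frame('side')
print(np.round(F,1))
c=np.hstack([cv2.resize(x[:,:,::-1],(400,400),interpolation=cv2.INTER_CUBIC) for x in(b[165:215,245:295],a[155:205,240:290])])
cv2.imwrite('pics/c4.png',c)
E
```

```text
[[-0.  -0.2  0. ]
 [ 0.2 -0.6  0.5]
 [ 0.1  0.5  0.4]
 [-0.7 -0.4 -0.1]]
```

View pics/c4.png

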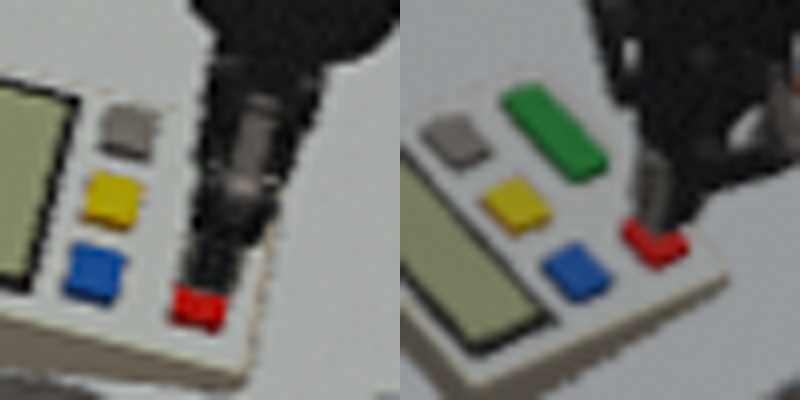

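The tip is now just above the upper part of the red key (side (210,280), scene (655,225)), with no contact. I'll descend in small steps.

Request:
carry_out(linear=[[0.4, 0, -2], [0.8, 0, -4], [0.8, 0, -4], [0.8, 0, -4]], rotation=[[0, 0, 0], [0, 0, 0], [0, 0, 0], [0, 0, 0]], hand=[0, 0, 0, 0])

```text
clock: 4.48
tool_pos: [0.465, -0.0379, -0.0046]
eef_rot: [-180.0, -10.9, -0.4]
contact_force: [0.2, -0.5, -0.1]
opening: -0.0003
grip_force: 0.0
```

Request:
carry_out(linear=[[0.2, 0, -1], [0.4, 0, -2], [0.4, 0, -2], [0.4, 0, -2]], rotation=[[0, 0, 0], [0, 0, 0], [0, 0, 0], [0, 0, 0]], hand=[0, 0, 0, 0])

```text
clock: 4.82
tool_pos: [0.4655, -0.038, -0.0063]
eef_rot: [-180.0, -10.9, -0.4]
contact_force: [0.4, 0.0, -0.2]
opening: -0.0
grip_force: 0.0
```

Request:
carry_out(linear=[[0.2, 0, -1], [0.4, 0, -2], [0.4, 0, -2], [0.4, 0, -2]], rotation=[[0, 0, 0], [0, 0, 0], [0, 0, 0], [0, 0, 0]], hand=[0, 0, 0, 0])

```text
clock: 5.15
tool_pos: [0.4662, -0.0381, -0.008]
eef_rot: [-180.0, -10.9, -0.4]
contact_force: [-0.9, -0.1, 2.3]
opening: 0.0001
grip_force: 1.0
```

Request:
carry_out(linear=[[0.2, 0, -1], [0.3, 0, -1.6], [0.3, 0, -1.6], [0.3, 0, -1.6]], rotation=[[0, 0, 0], [0, 0, 0], [0, 0, 0], [0, 0, 0]], hand=[0, 0, 0, 0])

```text
clock: 5.48
tool_pos: [0.4665, -0.038, -0.0096]
eef_rot: [-180.0, -10.9, -0.4]
contact_force: [-1.0, 0.1, 3.7]
opening: 0.0001
grip_force: 2.0
```

Request:
carry_out(linear=[[0.2, 0, -0.9], [0.2, 0, -0.9], [0.2, 0, -0.9]], rotation=[[0, 0, 0], [0, 0, 0], [0, 0, 0]], hand=[0, 0, 0])

```text
clock: 5.73
tool_pos: [0.4667, -0.038, -0.0105]
eef_rot: [-180.0, -10.9, -0.4]
contact_force: [-1.5, 0.6, 4.8]
opening: 0.0002
grip_force: 2.6
```

Request:
carry_out(linear=[[-1, 0, 5], [-3.5, 0, 18], [-3.5, 0, 18], [16, 0, 22], [33.8, -0.5, 25], [33.8, -0.5, 25], [34.6, -0.5, 21], [35.6, -0.5, 16], [36.4, -0.5, 12], [36.8, -0.5, 10], [37, -0.5, 9], [37, -0.5, 9]], rotation=[[0, 0, 0], [0, 0, 0], [0, 0, 0], [0, 0, 0], [0, 0, 0], [0, 0, 0], [0, 0, 0], [0, 0, 0], [0, 0, 0], [0, 0, 0], [0, 0, 0], [0, 0, 0]], hand=[0, 0, 0, 0, 0, 0, 0, 0, 0, 0, 0, 0])

```text
clock: 6.73
tool_pos: [0.5019, -0.0383, -0.0026]
eef_rot: [-179.9, -10.7, -0.4]
contact_force: [-3.8, 0.0, 3.6]
opening: -0.0
grip_force: 1.9
```

```bash
python3 - <<'E'
from plant import viewer,sensors
import cv2,numpy as np
w=viewer.grab_frame('wrist');b=viewer.grab_frame('side')
for i in range(3):
    o=sensors.get_obs();print(np.round(o['contact_force'],1),np.round(o['tool_pos'],4),np.round(o['grip_force'],1));a=viewer.grab_frame('scene')
c=np.hstack([cv2.resize(x[:,:,::-1],(400,400),interpolation=cv2.INTER_CUBIC) for x in(b[165:215,245:295],w[100:240,190:330])])
cv2.imwrite('pics/c5.png',c)
E
```

```text
[-3.9  1.4  2.8] [ 0.5027 -0.0384 -0.0019] 1.6
[-2.7 -0.3  2.6] [ 0.5031 -0.0384 -0.0018] 1.5
[-2.2  0.1  2.2] [ 0.5033 -0.0385 -0.0017] 1.5
```

View pics/c5.png

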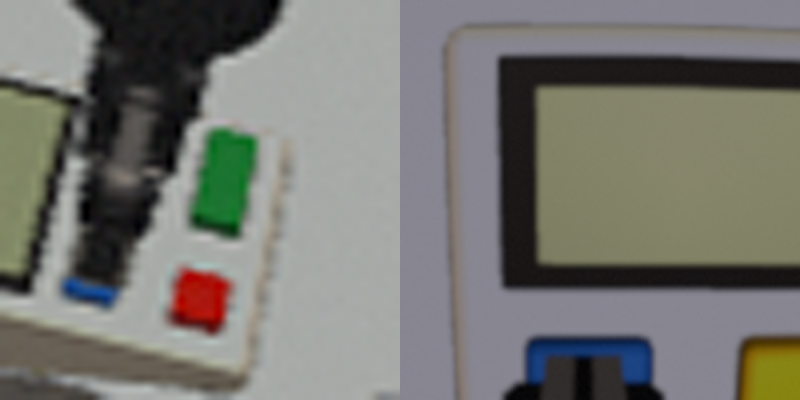

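The tip stands on the blue key (side (95,285), wrist (585,370)) and nothing else is touched. The sideways force was friction while the arm settled, so next time I'll hover longer first. Pressing a little further.

Request:
carry_out(linear=[[0.1, 0, -0.8], [0.3, 0, -1.7], [0.3, 0, -1.7], [0.3, 0, -1.7]], rotation=[[0, 0, 0], [0, 0, 0], [0, 0, 0], [0, 0, 0]], hand=[0, 0, 0, 0])

```text
clock: 7.32
tool_pos: [0.504, -0.0385, -0.0032]
eef_rot: [-180.0, -10.9, -0.4]
contact_force: [-3.2, 1.0, 4.6]
opening: 0.0001
grip_force: 2.5
```

Request:
carry_out(linear=[[-1, 0, 5], [-3.5, 0, 18], [-3.5, 0, 18], [-4, -20, 18], [-4, -40, 18], [-4, -40, 18], [-4, -40, 18], [-4, -40, 18], [-4, -40, 18], [-3, -40, 13], [-2, -40, 8], [-1.4, -40, 5], [-0.9, -40, 2.5], [-0.7, -40, 1.2], [-0.5, -40, 0.2], [-0.5, -40, 0.2], [-0.5, -40, 0.2]], rotation=[[0, 0, 0], [0, 0, 0], [0, 0, 0], [0, 0, 0], [0, 0, 0], [0, 0, 0], [0, 0, 0], [0, 0, 0], [0, 0, 0], [0, 0, 0], [0, 0, 0], [0, 0, 0], [0, 0, 0], [0, 0, 0], [0, 0, 0], [0, 0, 0], [0, 0, 0]], hand=[0, 0, 0, 0, 0, 0, 0, 0, 0, 0, 0, 0, 0, 0, 0, 0, 0])

```text
clock: 8.73
tool_pos: [0.5028, -0.078, -0.0033]
eef_rot: [-179.9, -10.9, -0.4]
contact_force: [-3.8, 2.6, 4.4]
opening: 0.0003
grip_force: 2.5
```

Request:
carry_out(linear=[[-1, 0, 5], [-3.5, 0, 20], [-3.5, 0, 20], [-22, -13, 20], [-41, -25.5, 15], [-41, -25.5, 11], [-41, -25.5, 11], [-41, -25.5, 11], [-41, -25.5, 11], [-41, -25.5, 11], [-40, -25.5, 6], [-39.2, -25.5, 2], [-38.5, -25.5, -2], [-38, -25.5, -4.5], [-37.8, -25.5, -5.7], [-37.5, -25.5, -6.9], [-37.5, -25.5, -6.9], [-37.5, -25.5, -6.9]], rotation=[[0, 0, 0], [0, 0, 0], [0, 0, 0], [0, 0, 0], [0, 0, 0], [0, 0, 0], [0, 0, 0], [0, 0, 0], [0, 0, 0], [0, 0, 0], [0, 0, 0], [0, 0, 0], [0, 0, 0], [0, 0, 0], [0, 0, 0], [0, 0, 0], [0, 0, 0], [0, 0, 0]], hand=[0, 0, 0, 0, 0, 0, 0, 0, 0, 0, 0, 0, 0, 0, 0, 0, 0, 0])

```text
clock: 10.23
tool_pos: [0.4655, -0.1037, -0.0101]
eef_rot: [-179.9, -10.9, -0.4]
contact_force: [-2.9, 1.0, 5.2]
opening: 0.0002
grip_force: 2.3
```

Request:
carry_out(linear=[[-1, 0, 5], [-3.5, 0, 18], [-8, 0, 50], [-8, 0, 90], [-8, 0, 130], [-8, 0, 130], [-8, 0, 130], [-8, 0, 130]], rotation=[[0, 0, 0], [0, 0, 0], [0, 0, 0], [0, 0, 0], [0, 0, 0], [0, 0, 0], [0, 0, 0], [0, 0, 0]], hand=[0, 0, 0, 0, 0, 0, 0, 0])

```text
clock: 10.9
tool_pos: [0.4577, -0.1041, 0.1198]
eef_rot: [-180.0, -10.9, -0.4]
contact_force: [-0.5, 0.0, 0.0]
opening: 0.0001
grip_force: 0.0
```

```bash
python3 - <<'E'
from plant import viewer
import cv2
cv2.imwrite('pics/end.png',cv2.resize(viewer.grab_frame('wrist')[:,:,::-1],(800,600)))
E
```

```text
(no output)
```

View pics/end.png

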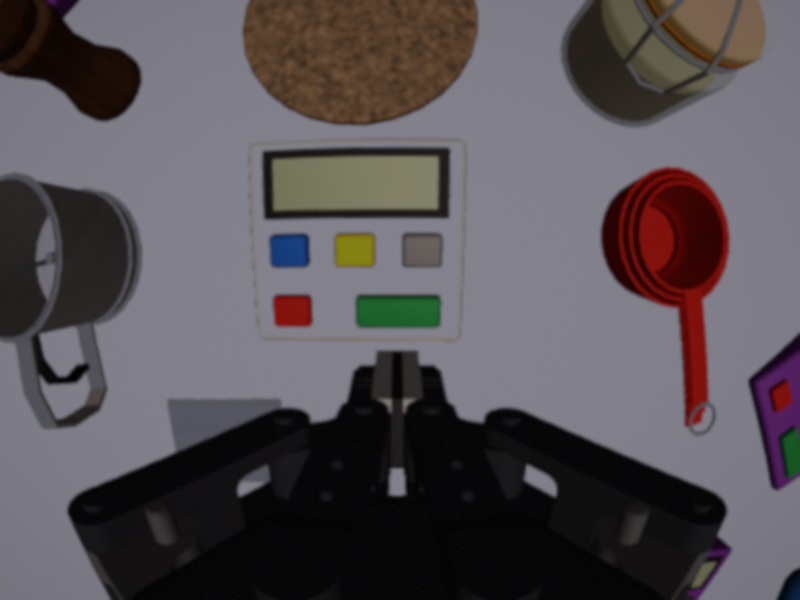

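The timer stands in place (355,240) with all five keys up, nothing else looks disturbed, and the gripper is clear.

```bash
python3 -c "
from plant import finish_job
print(finish_job())"
```

```text
the job is handed in; nothing more can be done
None
```

I tapped clear, ten-minute, one-minute and start in that order, each at about 5 N, and handed the job in with the keys up and nothing visibly moved; no verdict came back, and the key presses were judged from the force readings, not measured directly.

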